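# Put the saffron away and tug-test the bin's catch

## Robot

A 6-joint arm with a two-finger parallel gripper is mounted at the origin on the work surface; the furniture and walls round the work are solid. World frame = base frame: x ahead of the robot, y to its left, z up, the work surface at z = 0. Lengths are in m, angles in rad, forces in N, time in s.
With the tool pointing down it reaches from about 0.425 to 1.125 m from the base axis. Payload 14.9 kg.
Tool frame: the origin (TCP) lies on the centre line of the jaws, within the pads' length; the fingertips stand 8 mm ahead of it and the grasp point (between the pads) lies 11 mm behind it; z points along the fingers, y is the line along which they close (so a half turn about z gives the same grasp; the last joint's range is limited). The gripper opens to 91 mm and grips with 3 to 60 N. Pads are 32 mm wide; open, the fingers measure 118 mm over their backs; the gripper's body (76 mm by 178 mm) begins 60 mm behind the grasp point.
Start: joints at [1.142, 0.379, 1.734, -0, 1.028, -0.033], TCP at [0.27, 0.646, 0.222] pointing down, gripper open.
Joint ranges: [-2.77, 2.77], [-0.74, 2.19], [0, 2.66], [-1.06, 4.2], [0.31, 2.87], [-3.08, 3.08]. Speed limits (rad/s): [1.89, 1.89, 2.39, 3.14, 3.14, 3.14].

## Interface

Orientations are given as a unit quaternion [w, x, y, z].
In Python, from workcell import arm, eoat, get_image, get_calibration, workorder, finder, current_time, current_joint_positions, current_joint_vel, current_joint_efforts, current_ee_pos, current_orientation, current_ft_force, current_wrist_torque, current_finger_gap, current_gripper_force gives the robot as it stands. Calls block until the motion is done:
- arm.movep(position, orientation): joint-space move of the TCP to a pose.
- arm.move_straight(position, attitude=None, v=0.15): straight line of the TCP; attitude=None keeps the orientation; v is the mean speed in m/s.
- arm.set_joints(angles): joint-space move.
- eoat.release() and eoat.gripper_close(effort=None): open the fingers fully, or close them until they stop; effort is the grip in N (None keeps the last).
- arm.pause(seconds).
- arm.ik(position, orientation): joint angles nearest the present ones, or None.
- get_image(name): name is "scene" or "top"; returns the picture (384x512x3 uint8, blue, green, red); there is no depth.
- get_calibration(name): a dict with "K" (3x3 intrinsics, pixels), "cam_to_world" (4x4, takes a point from camera to world coordinates). Camera axes: x right, y down, z forward; pixel columns grow to the right and rows downward; lengths in m; the calibration is good to about 2 mm. A picture is of the moment at which its call begins. get_calibration takes no time and is no camera call.
A pose or a line that the arm cannot do raises arm.IKError and nothing moves.
- workorder.job_done(): hands the job in; it is judged then, once.
Trained networks look in the newest picture that a camera, given by its name, has taken for a name from the list of things; names that differ only in an ending like _2 or _b are one class to them, and where a whole thing is asked for, a point or a joint stands for the part that bears it (a point fixed in the world has none). Each returns a list of dicts, best first, with "confidence" (0 to 1); they miss things now and then, are a little off and sometimes report something else, mostly with a low value. They report only what shows in the picture. A call takes as long as a camera call.
- finder.find_in(query, camera): "box" ([centre column, centre row, width, height] in pixels, round what is visible of it).
Readings, each from a call of its own:
- current_time(): time.
- current_joint_positions(): joint angles.
- current_joint_vel(): joint speeds.
- current_joint_efforts(): joint torques, N m.
- current_ee_pos(): TCP position.
- current_orientation(): TCP orientation.
- current_ft_force(): force on the tool from outside, world axes, zero at the start.
- current_wrist_torque(): the same for the moment, N m.
- current_finger_gap(): finger opening in m.
- current_gripper_force(): force on a finger pad.
Only numpy, scipy, OpenCV 4.12 (cv2) and the standard library are available. Lean on these libraries where they do the work, as an engineer would, in place of code of your own. Each camera call takes 0.05 s, during which the arm holds its last target. There are 200 camera calls.

## Task

Stand the squat saffron jar upright inside the grey steel bin, then swing the sloping lid shut and press it until the spring catch snaps over. Give the lid's knob a firm tug straight out from the lid to check that the catch has held; if the lid gives, press it home harder and tug again. Leave the lid shut and caught, and do not knock over or push about the taller spice jar, the tape roll or the stamp.

Things in the scene. Friction and masses are not known exactly. Their poses are not given: they have to be found in the camera images.
- saffron_jar: squat round screw jar, clear glass with red threads inside and a wide pale lid as broad as the jar; 49 mm diameter, 76 mm tall (the lid is the top 14 mm, 47 mm diameter). Origin at the centre of its underside, z up. It stands upright on the table and may change places with the spice jar.
- bin: fixed grey sheet-steel bin, 150 mm deep (x) by 210 mm wide (y), with a sloping mouth: front wall 86 mm high, back wall 166 mm, so the mouth slopes 28 degrees down to the front. Walls 3 mm, inner floor 7 mm above the table. Origin at the centre of its underside on the table; +x to its back, -x to its low front (which looks to the robot's left, towards the middle of the table), z up.
- bin_floor (a point): centre of the bin's inner floor, 7 mm above the table; the free floor is 144 mm (bin x) by 204 mm (bin y). The shut lid leaves room for the upright jar anywhere on it.
- lid (a joint): angle of the sloping lid about its hinge, rad: 0 = shut on the rim, growing as it opens, at most 1.70. It starts open at 1.50 to 1.68, leaning 22 to 32 degrees from upright over the mouth, towards its front: load the bin with the tool tilted in under it. Hinge friction (0.18 N m) holds it wherever it is left. Caught: under 0.015 (that is its play). Not caught: 0.04 or more.
- lid_hinge (a point): middle of the hinge axis, at the top of the back wall: 78 mm behind the bin's origin (bin +x), 167 mm above the table. The axis runs along the bin's y.
- lid_knob (a point): centre of the top of the black knob on the lid's middle line, 137 mm from the hinge, 34.5 mm out from the hinge plane; it stands 30 mm out of the lid's outer face. Round head 26 mm in diameter (top 12 mm), neck 13 mm. Axes are the lid's: x from front to hinge, y along the hinge, z straight out of the lid (when shut, 28 degrees from vertical, leaning to the bin's front).
- keeper: steel bar, 6 mm thick, 34 mm long across, on a strap at the middle of the lid's front edge, 196 to 199 mm from the hinge; origin at the bar's middle. Fitted a little differently each time, which makes the catch more or less stiff.
- catch: steel spring hook, 20 mm wide, at the middle of the bin's front wall outside, standing up to 15 mm above the shut lid; origin on its pivot, 49 mm above the table. Pressing the lid shut drives the keeper bar down its ramp till it snaps over the bar: 8 to 16 N at the knob. From then on it holds: a pull of 8 N or more on the knob then moves the lid only 2 mm.
- spice_jar_1: tall slim spice jar with a cap, 42 mm diameter, 96 mm tall, standing on the table; origin at the centre of its underside. Leave it alone.
- gummed_tape: roll of brown gummed tape lying flat, 75 mm diameter, 19 mm high; origin at the centre of its underside. Leave it alone.
- stamp: wooden hand stamp with a knob handle, 30x60 mm foot, 68 mm tall; origin at the centre of its underside. Leave it alone.
- lid_front (a point): middle of the lid's front edge on its outer face, 181 mm from the hinge. The lid is 214 mm wide; its outer face lies 4.5 mm out from the plane of the hinge axis. Axes as for lid_knob.
- catch_nose (a point): lower inner edge of the hook's nose, 37 mm from its pivot; at rest it is home (over the bar once the lid is caught), and it swings outward about 5 to 8 mm while the bar passes.

How it is judged:
By the outcome, as a careful person would: the job done as asked, in the order asked, and still so for the second after the job is handed in, with the robot touching nothing.
It also fails if it takes over 72 s, if anything falls off the work surface, if the arm or the gripper's body presses on something with over 40 N, if the wrist force passes 120 N, or if a joint passes its speed limit or range.

## Working session

There is one attempt and no reset: what is moved stays moved. The work goes in short steps, each a Python script; the robot and the scene stay as the last script left them, time stands still between calls to the robot, and variables do not carry over. Pictures are saved under pics/ and viewed, at most 10 in all, crops included, and the job is handed in when it is done.

```bash
mkdir -p pics; ls; python3 - <<'E'
from workcell import *
import cv2,numpy as np
np.set_printoptions(precision=4,suppress=True)
for c in ("scene","top"):
    im=get_image(c); cv2.imwrite(f"pics/{c}0.png",im)
    k=get_calibration(c); print(c,k["K"],k["cam_to_world"])
    for q in ["saffron_jar","spice_jar_1","bin","lid","lid_knob","keeper","catch","gummed_tape","stamp","lid_front","catch_nose"]:
        print(q,[(np.round(d["box"],1).tolist(),round(d["confidence"],2)) for d in finder.find_in(q,c)[:3]])
print(current_time(),current_orientation())
E
```

```text
pics
workcell.py
scene [[405.6017   0.     254.6153]
 [  0.     405.6017 192.0785]
 [  0.       0.       1.    ]] [[-0.0663  0.5468 -0.8346  1.7304]
 [ 0.9978  0.033  -0.0576  0.0604]
 [-0.0039 -0.8366 -0.5478  0.8815]
 [ 0.      0.      0.      1.    ]]
saffron_jar [([359.0, 189.3, 14.6, 22.2], 0.78)]
spice_jar_1 [([380.6, 220.9, 18.3, 29.6], 0.74)]
bin [([175.8, 175.9, 72.7, 114.6], 0.68)]
lid [([164.5, 149.8, 51.4, 56.7], 0.74)]
lid_knob [([165.8, 148.6, 51.7, 57.1], 0.76)]
keeper []
catch [([202.3, 201.5, 11.5, 13.4], 0.74), ([162.3, 148.2, 49.4, 61.8], 0.63)]
gummed_tape [([366.8, 243.7, 28.9, 18.4], 0.89)]
stamp [([211.2, 242.9, 17.5, 17.6], 0.46), ([172.6, 174.8, 69.0, 110.7], 0.42)]
lid_front [([162.0, 149.6, 50.2, 63.1], 0.87)]
catch_nose [([203.1, 201.2, 9.7, 12.1], 0.5)]
top [[399.037    0.     256.7545]
 [  0.     399.037  193.047 ]
 [  0.       0.       1.    ]] [[-0.0175 -0.9976  0.067   0.5147]
 [-0.9998  0.0172 -0.0051 -0.0103]
 [ 0.004  -0.0671 -0.9977  1.2369]
 [ 0.      0.      0.      1.    ]]
saffron_jar [([128.9, 260.7, 22.7, 18.8], 0.82)]
spice_jar_1 [([114.5, 194.0, 24.9, 15.0], 0.79)]
bin [([357.9, 217.3, 90.4, 95.3], 0.88)]
lid [([384.8, 220.2, 39.3, 88.0], 0.98)]
lid_knob [([384.0, 219.6, 41.8, 94.3], 0.78)]
keeper [([376.9, 215.6, 10.2, 22.1], 0.44)]
catch [([321.2, 207.9, 9.4, 11.5], 0.6)]
gummed_tape [([138.9, 169.4, 18.7, 24.9], 0.78)]
stamp [([302.8, 153.4, 18.0, 18.9], 0.59)]
lid_front [([383.8, 217.8, 38.6, 88.2], 0.85)]
catch_nose [([325.4, 208.6, 15.6, 6.2], 0.48)]
1.2 [-0.      0.1966  0.9805 -0.    ]
```

```bash
python3 - <<'E'
import cv2
a=cv2.imread("pics/top0.png"); b=cv2.imread("pics/scene0.png")
cv2.imwrite("pics/t1.png",cv2.resize(a[140:290,280:420],None,fx=4,fy=4,interpolation=3))
cv2.imwrite("pics/s1.png",cv2.resize(b[110:270,120:270],None,fx=3.75,fy=3.75,interpolation=3))
c=cv2.resize(a[150:290,90:200],None,fx=3.6,fy=3.6,interpolation=3)
d=cv2.resize(b[150:290,310:420],None,fx=3.6,fy=3.6,interpolation=3)
cv2.imwrite("pics/j1.png",cv2.hconcat([c,d]))
E
```

```text
(no output)
```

View pics/t1.png

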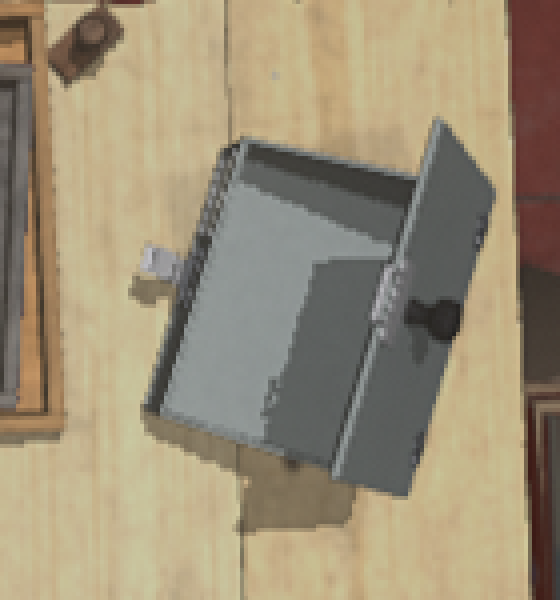

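View pics/s1.png

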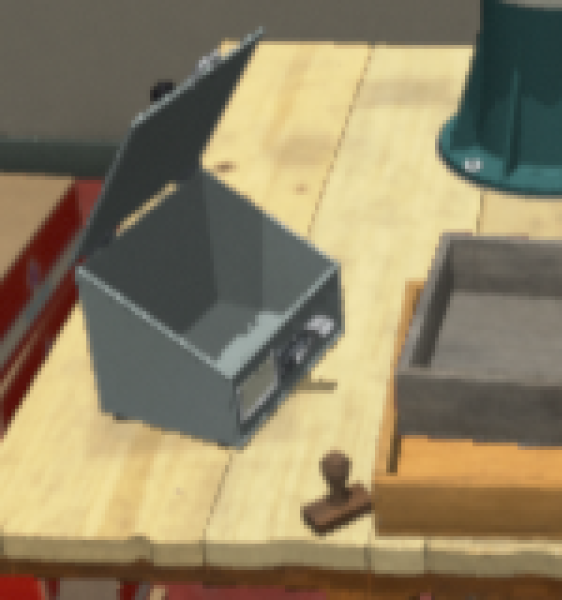

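View pics/j1.png

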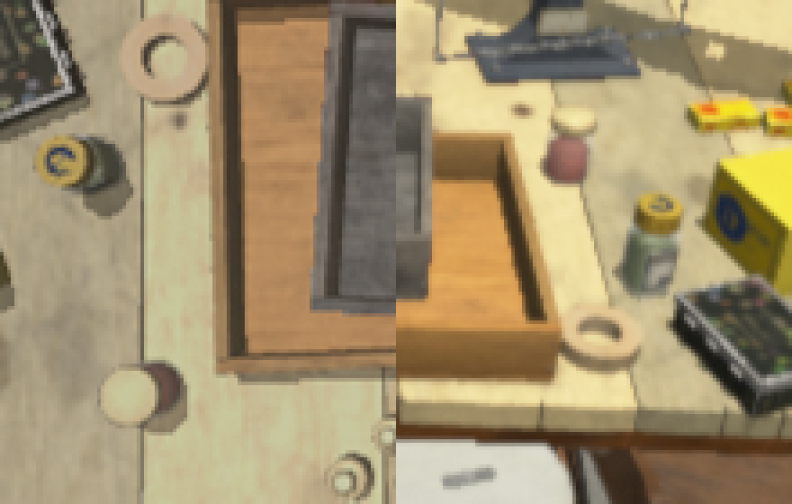

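The top view shows the bin's front facing upper-left, with its front rim corners at about (340,175) and (320,242). The open lid is on the right, with its knob at about (390,219). The saffron jar, with its pale lid, is at top (125,260) and scene (359,183). The spice jar is about 0.18 m from it. Next I'll fit the geometry.

```bash
cat > geo.py <<'E'
import numpy as np
from workcell import get_calibration
from scipy.optimize import least_squares
from scipy.spatial.transform import Rotation as R
np.set_printoptions(precision=4,suppress=True)
C={c:(get_calibration(c)["K"],np.linalg.inv(get_calibration(c)["cam_to_world"])) for c in("top","scene")}
def proj(c,p):
    K,T=C[c]; q=K@(T[:3,:3]@np.asarray(p)+T[:3,3]); return q[:2]/q[2]
def tri(uv): # dict cam->pixel
    return least_squares(lambda p:np.concatenate([proj(c,p)-uv[c] for c in uv]),[.6,0,.1])
S=np.radians(28)
def binp(b,x,y,z):
    c,s=np.cos(b[2]),np.sin(b[2]); return np.array([b[0]+c*x-s*y,b[1]+s*x+c*y,z])
def lidp(b,a,r,y,n): # r from hinge towards front, n out of hinge plane
    e=a-S; return binp(b,.078-r*np.cos(e)+n*np.sin(e),y,.167+r*np.sin(e)+n*np.cos(e))
E
python3 - <<'E'
from geo import *
t=lambda x,y:np.array([280+x/4-.4,140+y/4-.4]); s=lambda x,y:np.array([120+x/3.75-.4,110+y/3.75-.4])
B=[("top",-75,-105,.086,t(160,411)),("top",-75,105,.086,t(240,140)),
("scene",-75,-105,.086,s(342,265)),("scene",-75,105,.086,s(232,377)),("scene",-75,105,0,s(240,447)),("scene",75,105,0,s(100,415)),("scene",75,105,.166,s(78,268))]
def flip(b,sg):
    o=[proj(c,binp(b,x/1e3,sg*y/1e3,z))-p for c,x,y,z,p in B]
    o+=[proj("top",lidp(b,b[3],.181,sg*.107,.0045))-t(437,120),proj("top",lidp(b,b[3],.181,-sg*.107,.0045))-t(335,478),
        proj("scene",lidp(b,b[3],.181,sg*.107,.0045))-s(135,122),proj("scene",lidp(b,b[3],.181,-sg*.107,.0045))-s(262,28),
        proj("top",lidp(b,b[3],.137,0,.0345))-t(450,319),proj("scene",lidp(b,b[3],.137,0,.034))-s(160,92)]
    return np.array(o)
for sg in(1,-1):
    f=least_squares(lambda b:flip(b,sg).ravel(),[.5,-.3,-1.85,1.6],loss="soft_l1")
    print(sg,f.cost,f.x,np.degrees(f.x[2])); print(flip(f.x,sg).round(1).tolist())
for n,uv in dict(saf={"top":[125.2,259.7],"scene":[359.5,182]},spice={"top":[107.2,194.7],"scene":[382.8,204.8]}).items():
    r=tri({k:np.array(v) for k,v in uv.items()}); print(n,r.x,r.cost)
E
```

```text
1 4.907308437777106 [ 0.5203 -0.2983 -1.89    1.5179] -108.29153219581639
[[0.1, 1.1], [0.8, -0.7], [-0.3, -0.5], [0.3, -0.0], [0.7, 1.4], [1.6, 0.3], [0.1, 0.1], [0.3, -0.3], [-0.2, -0.3], [-0.1, 1.0], [0.7, 0.6], [1.1, 0.7], [0.1, -0.6]]
-1 517.9000126621111 [ 0.4888 -0.3116 -0.6839  1.473 ] -39.18658799401428
[[-4.4, -17.4], [33.8, 96.0], [0.5, 7.2], [-5.8, -42.1], [-5.6, -42.4], [0.5, -18.4], [-0.5, -17.1], [30.6, 94.8], [-18.5, -52.8], [-0.4, -25.9], [4.7, 16.6], [-0.2, -1.0], [0.5, 0.5]]
saf [0.4066 0.3663 0.0738] 0.01564095244057961
spice [0.5936 0.4105 0.1011] 0.06881071720155786
```

View pics/top0.png

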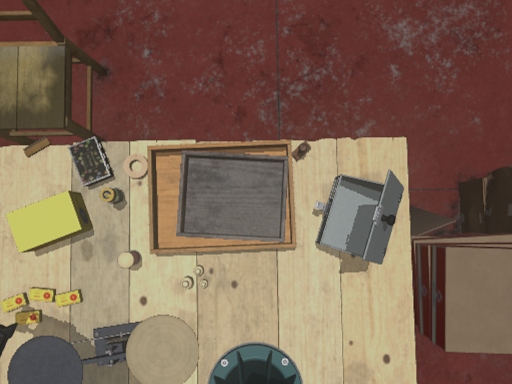

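View pics/scene0.png

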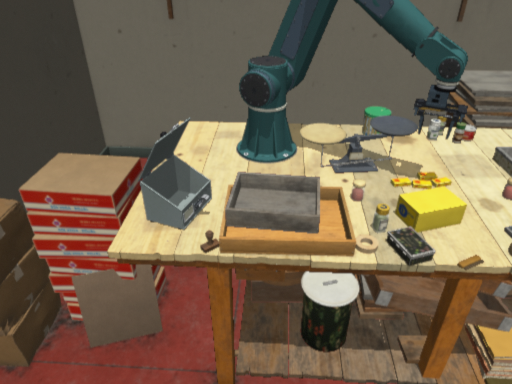

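```bash
cat >> geo.py <<'E'
from workcell import *
b=np.array([.5203,-.2983,-1.89]); A0=1.518; J=np.array([.4066,.3663])
def quat(h,t,flip=0):
    "tool z tilted t from straight down towards heading h; tool y horizontal"
    z=np.array([np.sin(t)*np.cos(h),np.sin(t)*np.sin(h),-np.cos(t)])
    y=np.array([-np.sin(h),np.cos(h),0])*(-1 if flip else 1)
    q=R.from_matrix(np.c_[np.cross(y,z),y,z]).as_quat(); return q[[3,0,1,2]],z
def tcp(grasp,h,t,flip=0,d=.011):
    "TCP pose that puts the point d behind TCP at grasp"
    q,z=quat(h,t,flip); return np.asarray(grasp)+d*z,q
E
python3 - <<'E'
from geo import *
D=np.radians
for t in (25,30,35):
  for f in (0,1):
    print("place",t,f,[arm.ik(*tcp(binp(b,-.005,0,z),b[2],D(t),f)) for z in(.057,.20)])
for h in range(-180,180,30):
  for f in (0,1):
    k=[arm.ik(*tcp([*J,z],D(h),D(30),f)) for z in(.05,.2)]
    if k[0] is not None and k[1] is not None: print("pick",h,f,k[0])
for ph in (20,30,40,50,60):
  for f in(0,1):
    print("push",ph,f,[arm.ik(*tcp(lidp(b,A0,.15,y,.06),b[2]+np.pi,D(ph),f,-.008)) for y in(-.045,.045)])
for f in(0,1): print("knob",f,arm.ik(*tcp(lidp(b,0,.137,0,.0345),b[2],D(28),f,-.008)))
E
```

```text
place 25 0 [array([-0.3749,  0.5111,  2.0093, -0.6928,  0.7218,  0.4958]), array([-0.3749,  0.2803,  1.9913, -0.557 ,  0.9243,  0.2975])]
place 25 1 [array([-0.3749,  0.5111,  2.0093, -0.6928,  0.7218, -2.6458]), array([-0.3749,  0.2803,  1.9913, -0.557 ,  0.9243, -2.8441])]
place 30 0 [array([-0.342 ,  0.5289,  2.0079, -0.8025,  0.7686,  0.6133]), array([-0.342 ,  0.2948,  1.9948, -0.6599,  0.9535,  0.3959])]
place 30 1 [array([-0.342 ,  0.5289,  2.0079, -0.8025,  0.7686, -2.5283]), array([-0.342 ,  0.2948,  1.9948, -0.6599,  0.9535, -2.7457])]
place 35 0 [array([-0.3107,  0.5505,  2.0046, -0.8976,  0.8236,  0.7162]), array([-0.3107,  0.3129,  1.9973, -0.7558,  0.9903,  0.4875])]
place 35 1 [array([-0.3107,  0.5505,  2.0046, -0.8976,  0.8236, -2.4254]), array([-0.3107,  0.3129,  1.9973, -0.7558,  0.9903, -2.6541])]
pick -180 0 [0.5673 0.6026 1.8883 0.3028 1.1223 1.9404]
pick -180 1 [ 0.5673  0.6026  1.8883  0.3028  1.1223 -1.2012]
pick -150 0 [0.6597 0.6292 1.8368 0.073  1.1961 1.6621]
pick -150 1 [ 0.6597  0.6292  1.8368  0.073   1.1961 -1.4795]
pick -120 0 [ 0.7562  0.6262  1.8426
[... 1583 characters left out ...]
  1.6609,  0.5879,  1.5294, -0.6821])]
push 50 0 [array([-0.9628,  0.3012,  1.8073,  0.6612,  1.6364,  2.3302]), array([-0.8893,  0.4189,  1.6445,  0.7024,  1.6312,  2.4085])]
push 50 1 [array([-0.9628,  0.3012,  1.8073,  0.6612,  1.6364, -0.8114]), array([-0.8893,  0.4189,  1.6445,  0.7024,  1.6312, -0.7331])]
push 60 0 [array([-0.9946,  0.3684,  1.7938,  0.7559,  1.7423,  2.2883]), array([-0.9195,  0.4793,  1.6315,  0.81  ,  1.734 ,  2.3707])]
push 60 1 [array([-0.9946,  0.3684,  1.7938,  0.7559,  1.7423, -0.8533]), array([-0.9195,  0.4793,  1.6315,  0.81  ,  1.734 , -0.7709])]
knob 0 [-0.2478  0.3694  1.9995 -0.6314  0.9162  0.4997]
knob 1 [-0.2478  0.3694  1.9995 -0.6314  0.9162 -2.6419]
```

The top view shows nothing tall near the jar at (128,260). Swivel plates stand at lower x, and the route to the bin passes over the low trays. In the scene view the boxes on the far right sit at about table height. I'll pick up the jar now.

```bash
python3 - <<'E'
from geo import *
import cv2
D=np.radians; h=D(-60); t=D(30); g=.055
_,z=quat(h,t); P=np.array([*J,g])
p,q=tcp(P-.12*z,h,t); arm.movep(p,q)
arm.move_straight(tcp(P,h,t)[0],v=.12)
eoat.gripper_close(30); print("gap",current_finger_gap(),current_gripper_force(),current_time())
arm.move_straight(tcp(P+[0,0,.17],h,t)[0],v=.25)
print("gap",current_finger_gap())
p,q=tcp(binp(b,-.16,0,.22),b[2],t); arm.movep(p,q)
print(current_time(),current_ee_pos()-p)
a=get_image("top");s=get_image("scene")
cv2.imwrite("pics/m1.png",cv2.hconcat([cv2.resize(i,None,fx=2,fy=2,interpolation=3) for i in(a[140:290,250:440],s[60:210,120:310])]))
E
```

```text
gap 0.04738787875988476 29.99605683493428 4.1167
gap 0.04751983484663263
6.8917 [ 0.0001  0.0008 -0.0001]
```

View pics/m1.png

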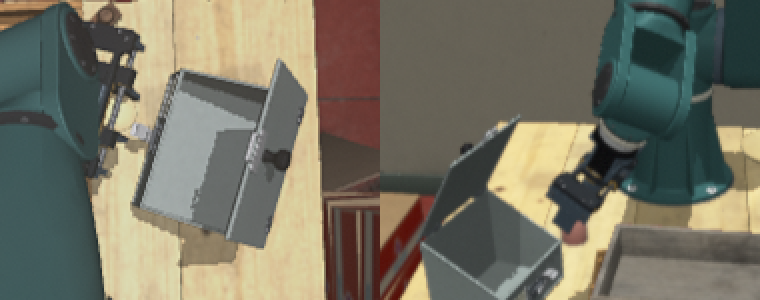

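The jar is held at the front of the bin, and the lid and bin haven't moved. Next I'll place it.

```bash
python3 - <<'E'
from geo import *
import cv2
t=np.radians(30); g=.055
P=lambda x,z:tcp(binp(b,x,0,z),b[2],t)[0]
arm.move_straight(P(.01,.175),v=.15)
f0=current_ft_force(); print(f0)
arm.move_straight(P(.01,.007+g+.006),v=.1); print(current_ft_force()-f0)
for d in np.arange(.004,-.006,-.001):
    arm.move_straight(P(.01,.007+g+d),v=.02); f=current_ft_force()-f0
    if f[2]>3: break
print("floor at",d,f)
eoat.release(); arm.pause(.2)
_,z=quat(b[2],t)
arm.move_straight(P(.01,.007+g+d)-.07*z,v=.15)
arm.move_straight(P(-.17,.26),v=.3)
a=get_image("top");s=get_image("scene"); print(current_time(),current_ft_force())
for c in("top","scene"): print(finder.find_in("saffron_jar",c)[:2],finder.find_in("lid",c)[:1])
cv2.imwrite("pics/m2.png",cv2.hconcat([cv2.resize(i,None,fx=2,fy=2,interpolation=3) for i in(a[140:290,250:440],s[60:240,120:310][:150] if 0 else s[90:240,120:310])]))
E
```

```text
[-0.4834  0.3268 -1.2465]
[ 1.3531  0.3279 -0.3768]
floor at -0.001 [-3.5001  5.7639 17.1255]
13.575 [-0.2729 -0.2813  0.3122]
[{'box': [354.7, 218.2, 21.8, 15.8], 'confidence': 0.57}] [{'box': [384.1, 219.9, 39.2, 93.6], 'confidence': 0.63}]
[{'box': [177.8, 197.2, 10.5, 20.0], 'confidence': 0.76}, {'box': [210.1, 242.6, 20.9, 18.5], 'confidence': 0.62}] [{'box': [164.0, 149.2, 51.2, 60.9], 'confidence': 0.78}]
```

View pics/m2.png

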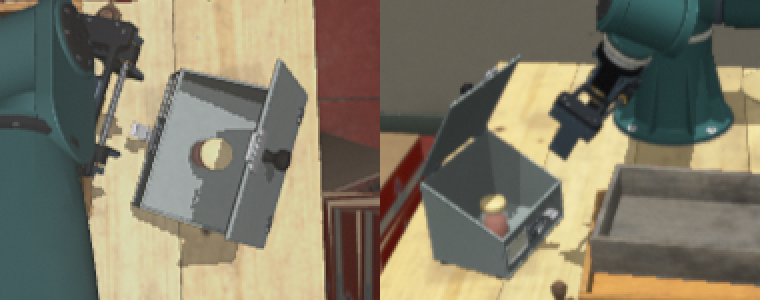

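The jar stands upright in the middle of the bin: lid at about (213,152) in the left panel and (493,203) in the right. The lid hasn't moved. Next I'll swing it shut with closed fingertips.

```bash
python3 - <<'E'
from geo import *
h=b[2]; D=np.radians; y=-.045; r=.15
def pose(a,gap=0):
    e=a-S; ph=min(e,D(40)); q,z=quat(h,-ph)
    tip=lidp(b,a,r,y,.0045+gap+.016*np.sin(abs(e-ph)))
    return tip-.008*z,q
W=[]
p,q=pose(A0,.07)
up,qv=tcp(binp(b,-.10,y,.50),h,0,0); up2,q2=binp(b,.09,y,.50),pose(A0)[1]
As=np.append(np.arange(A0,.12,-.1),.12)
assert all(arm.ik(*w) is not None for w in [(up,qv),(up2,q2),(p,q)]+[pose(a) for a in As])
eoat.gripper_close(20)
arm.movep(up,qv); arm.movep(up2,q2); arm.move_straight(p,q,v=.25)
f0=current_ft_force(); print(current_time(),f0)
for a in As:
    p,q=pose(a); arm.move_straight(p,q,v=.12)
    f=current_ft_force()-f0; print(round(a,2),f,round(current_time(),2))
    if np.linalg.norm(f)>25: print("STOP");break
E
```

```text
17.8167 [-0.2512 -0.734   0.3082]
1.52 [ 0.0093  1.0005 -0.0223] 18.55
1.42 [ 0.7656  0.691  -0.2599] 18.84
1.32 [-0.0464  0.5879 -0.4348] 19.13
1.22 [-0.6326  0.6036  0.532 ] 19.43
1.12 [ 0.2079  1.6977 -0.0903] 19.71
1.02 [0.3171 0.3524 0.3532] 19.98
0.92 [ 0.1763  0.2935 -1.1619] 20.26
0.82 [ 0.6346  0.4635 -0.9855] 20.53
0.72 [0.7763 1.2737 0.1759] 20.81
0.62 [ 0.0423  0.5987 -0.7542] 21.08
0.52 [0.5893 0.6112 0.2026] 21.36
0.42 [0.613  0.4375 0.7498] 21.63
0.32 [ 0.231  -0.5142  0.6373] 21.91
0.22 [ 0.3688  0.3366 -0.2838] 22.18
0.12 [1.0897 0.7774 0.2055] 22.46
```

```bash
python3 - <<'E'
from geo import *
import cv2
p,o=current_ee_pos(),current_orientation()
z=R.from_quat(np.r_[o[1:],o[0]]).as_matrix()[:,2]
arm.move_straight(np.array(p)-.06*z,v=.15)
a=get_image("top");s=get_image("scene")
cv2.imwrite("pics/m3.png",cv2.hconcat([cv2.resize(i,None,fx=2,fy=2,interpolation=3) for i in(a[140:290,250:440],s[90:240,120:310])]))
E
```

```text
(no output)
```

View pics/m3.png

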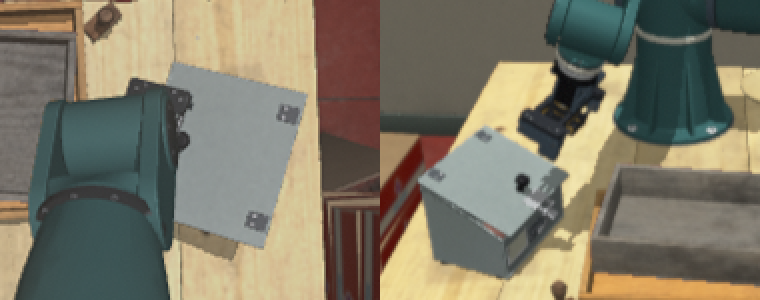

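The lid has followed the fingers and is almost shut, with the knob at (522,182) in the right panel. Now I'll press on the knob.

```bash
python3 - <<'E'
from geo import *
h=b[2]; q,z=quat(h,S)
P=lambda n:lidp(b,0,.137,0,.0345+n)-.008*z
arm.move_straight(np.array(current_ee_pos())-.03*z,q,v=.15)
arm.move_straight(P(.045),q,v=.15)
f0=current_ft_force(); n=.020
arm.move_straight(P(n),v=.1)
while n>-.012:
    arm.move_straight(P(n),v=.03); f=current_ft_force()-f0; F=-f@z
    print(round(n*1e3,1),F.round(1),(f+F*z).round(1),((np.array(current_ee_pos())-P(0))@-z*1e3).round(2))
    if F>(32 if n<.003 else 45): break
    n-=.001
print(current_time())
E
```

```text
20.0 -0.8 [ 1.1  0.1 -0.2] 20.47
19.0 0.7 [ 1.3 -0.4  0. ] 19.05
18.0 -0.7 [ 1.   0.2 -0.3] 17.91
17.0 0.1 [-0.1 -0.2  0.1] 16.93
16.0 -0.3 [ 0.8  0.1 -0.2] 15.93
15.0 0.6 [ 0.3 -0.2  0. ] 14.96
14.0 -0.8 [ 0.9 -0.8  0.2] 13.94
13.0 -0.1 [ 0.3 -0.3  0.1] 12.92
12.0 0.2 [ 0.1  0.2 -0.1] 11.93
11.0 1.3 [ 1.2 -0.3 -0. ] 10.93
10.0 1.2 [ 0.8  0.7 -0.5] 10.01
9.0 3.5 [ 1.3  1.1 -0.8] 9.06
8.0 4.8 [ 1.2  2.8 -1.6] 8.11
7.0 6.7 [ 0.6  4.8 -2.5] 7.27
6.0 9.3 [ 0.8  5.  -2.6] 6.36
5.0 7.8 [ 2.1  5.9 -3.3] 5.35
4.0 4.1 [ 2.5  2.  -1.4] 4.2
3.0 0.2 [ 0.1 -0.8  0.4] 2.7
2.0 0.5 [ 0.8 -0.6  0.2] 1.83
1.0 0.3 [ 1.2 -0.2 -0.1] 0.92
-0.0 -0.4 [ 0.6 -1.1  0.5] 0.02
-1.0 13.7 [-3.3  1.7 -0.3] -0.27
-2.0 25.8 [-8.   3.7 -0.6] -0.49
-3.0 39.9 [-12.8   5.8  -0.8] -0.74
30.375
```

The force peaked at about 9 N and then dropped away, so the catch snapped. The lid then bottomed at 40 N. Now the tug test.

```bash
python3 - <<'E'
from geo import *
h=b[2]; q,z=quat(h,S)
P=lambda n:lidp(b,0,.137,0,.0285+n)+.011*z
arm.move_straight(P(.07),q,v=.15)
eoat.release(); f0=current_ft_force()
arm.move_straight(P(.001),v=.1); print("approach",current_ft_force()-f0)
eoat.gripper_close(50); arm.pause(.2); print("gap",current_finger_gap())
n=.001; s0=(np.array(current_ee_pos())-P(0))@-z; F0=None
while n<.012:
    f=current_ft_force()-f0; F=f@z
    print(round(n*1e3,1),"pull",F.round(1),((np.array(current_ee_pos())-P(0))@-z*1e3).round(2),current_finger_gap())
    if F>18: break
    n+=.0005; arm.move_straight(P(n),v=.03)
arm.pause(.5); print("held",((current_ft_force()-f0)@z).round(1),((np.array(current_ee_pos())-P(0))@-z*1e3).round(2),current_time())
E
```

```text
approach [0.7217 0.2555 0.5281]
gap 0.02352930568648829
1.0 pull -5.7 0.81 0.02352930568648829
1.5 pull -0.6 1.03 0.023468458176982294
2.0 pull 1.0 1.49 0.023304556565657126
2.5 pull 0.9 1.97 0.023276111526507028
3.0 pull 4.7 2.29 0.023698924303174686
3.5 pull 10.7 2.43 0.02331581552690609
4.0 pull 17.5 2.58 0.023563643671834725
4.5 pull 23.7 2.72 0.023527453358943566
held 23.9 2.72 36.575
```

The catch held 24 N, with about 2 mm of play. I'll let go, back off and check.

```bash
python3 - <<'E'
from geo import *
import cv2
h=b[2]; q,z=quat(h,S)
P=lambda n:lidp(b,0,.137,0,.0285+n)+.011*z
arm.move_straight(P(.002),v=.03); eoat.release(); arm.pause(.2)
arm.move_straight(P(.10),v=.12)
arm.move_straight(np.array(current_ee_pos())+[-.08,.2,.15],v=.25)
a=get_image("top");s=get_image("scene"); print(current_time(),current_ft_force())
cv2.imwrite("pics/m4.png",cv2.hconcat([cv2.resize(a[130:290,90:430],(425,200),interpolation=3),cv2.resize(s[130:280,120:400],(375,200),interpolation=3)]))
E
```

```text
40.4 [-0.3597  0.4535  0.0862]
```

View pics/m4.png

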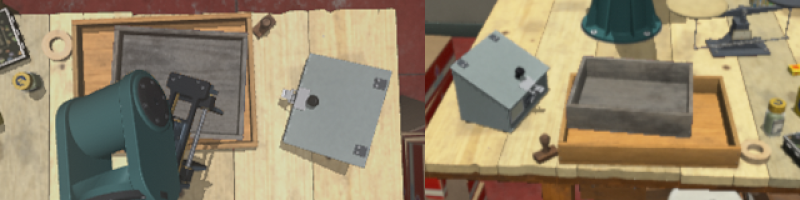

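The lid is flush with the rim, with its knob at (312,101) in the left panel and the catch over the bar. The spice jar, tape roll and stamp are where they started, and the arm is clear of everything.

```bash
python3 -c "
from workcell import *
print(workorder.job_done())"
```

```text
the job is handed in; nothing more can be done
None
```

The saffron jar stands upright in the bin with the lid shut and caught; the catch held a 24 N tug with about 2 mm of play, nothing else was disturbed, and the job was handed in at about 40 s.

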